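Turn the glass counting cell cavity up in its drying tray

TASK

The glass counting cell has dried lying cavity down on the mat of the steel tray. Turn it over without picking it up: with the fingertips, gently push it against a side of the tray until it tips up and stands on edge against it, then tip it back over so that it lies flat on the mat, cavity up and at rest. Leave everything else where it is.

Things in the scene. Friction and masses are not known exactly. Their poses are not given: they have to be found in the camera images.
- cell: counting cell: flat glass plate 40 mm (its x) by 76 mm (its y) by 6 mm, about 45 g, a shallow 20 x 50 mm cavity in one large face. Origin at its centre. Its z axis points out of the plain back face: up at the start, down when done. It starts flat on the mat, long side within 25 degrees of the tray's long side. It slides easily on the steel, less easily on the mat.
- tray: shallow stainless tray with a dark rubber mat, fixed to the bench. Origin at the centre of its underside, at bench height; x axis across it, away from the robot; y along it; z up. The mat's top is 4 mm above the origin, flat over 160 (x) by 250 mm (y); round it the four steel sides curve up.
- far_rim (a point): middle of the inner edge of the tray's far (+x) rim: 97 mm from the tray's origin in x, 26 mm above the bench; axes as the tray's. The side is a cove of 14 mm radius from the mat's edge (17 mm nearer than this point), then a wall leaning 15 degrees out; outside is a flat rim 8 mm wide. Stood up here, the plate leans at 50 to 60 degrees, its top edge 35 to 40 mm above the bench. The near side is alike.
- forceps: steel tweezers, 125 mm long, 10 mm wide, 8 mm high, lying in the tray near one end of it. Origin under their middle.
- coverbox: cover-glass box, white with a clear lid, 32 x 32 x 14 mm, in the tray near the other end. Origin under its centre.
- counter: chromed hand tally counter, 44 mm across, 25 mm high, on the bench to the right. Origin under its centre.
- flask: flat clear culture flask with a teal screw cap, 105 x 46 x 27 mm, lying on the bench to the left. Origin under the middle of its body.
- washbottle: white wash bottle with a blue cap and bent spout, 68 mm across, 206 mm high, on the bench to the right. Origin under its centre.
Things that resemble listed ones, but are neither listed nor needed, are in the scene too. Of the things that look like the cell, the largest one is meant.

How it is judged (in metres and radians):
On the way:
1. the cell stands on edge against a side of the tray (angle between cell's own z axis and vertical between 0.85 and 1.75 rad and contact force between cell and tray above 0.02 N), for 0.2 s.
At the end, for the whole second after the job is handed in: The cell lies cavity up on the tray's mat, within 0.1 rad (6 degrees) of level, its centre at most 3.5 mm higher than when lying on the mat, and is at rest (angle between cell's own z axis and vertical above 3.04 rad and z of cell in the frame of tray between 0.004 and 0.0105 m and x of cell in the frame of tray between -0.09 and 0.09 m and y of cell in the frame of tray between -0.13 and 0.13 m and linear speed of cell below 0.02 m/s and angular speed of cell below 0.2 rad/s); the robot touches nothing.
It fails at once if the cell is lifted: its centre is more than 45 mm above the bench, or more than 25 mm while it is held near level (height (world z) of cell above 0.045 m or (height (world z) of cell above 0.025 m and (angle between cell's own z axis and vertical below 0.35 rad or angle between cell's own z axis and vertical above 2.79 rad))).
It fails at once if the glass is pushed with more than 35 N (contact force between the fingers and cell above 35 N).
It fails at once if another thing is moved by more than 20 mm (distance of any of forceps, coverbox, counter, flask, washbottle from where it was at the start of the episode above 0.02 m).
It also fails if it takes over 45 s, if anything falls off the work surface, if the arm or the gripper's body presses on something with over 40 N, if the wrist force passes 120 N, or if a joint passes its speed limit or range.

ROBOT

A 6-joint arm with a two-finger parallel gripper is mounted at the origin on the work surface. World frame = base frame: x ahead of the robot, y to its left, z up, the work surface at z = 0. Lengths are in m, angles in degrees, forces in N, time in s.
With the tool pointing down it reaches from about 0.35 to 0.975 m from the base axis. Payload 7.1 kg.
Tool frame: the origin (TCP) lies between the finger pads; the fingertips stand ctrl.tip_reach ahead of it and the grasp point (between the pads) lies 2 mm behind it (ctrl.tip_reach is the distance from the TCP to the fingertips, in m); y points along the fingers, z is the direction in which the jaws open and shut, and the axes are right-handed (so a half turn about y gives the same grasp; the last joint's range is limited). The gripper opens to 88 mm and grips with 3 to 60 N. Pads are 20 mm wide; open, the fingers measure 115 mm over their backs; the gripper's body (75 mm by 178 mm) begins 61 mm behind the grasp point.
Start: joints at [-71.219, 24.242, 93.386, -0, 62.372, -1.089], TCP at [0.212, -0.588, 0.24] pointing down, gripper open.
Joint ranges: [-172.04, 172.04], [-51.8, 120.97], [4.93, 147.93], [-75.15, 255.16], [6.16, 154.13], [-145.62, 145.62]. Speed limits (degrees/s): [136.94, 136.94, 172.46, 180, 180, 180].

INTERFACE

Orientations are given as a 3x3 rotation matrix whose columns are the frame's x, y, z axes.
In Python, from rig import ctrl, eyes, job gives the robot as it stands.
- The arm moves only by the tool move_arm, never from a script. Its argument "plan" is a list of rows, each a list of 7 numbers: the shift along the tool's x, y, z normalised to -1 to 1, where 1 is 0.15 m, then the turn, a rotation vector about the tool's x, y, z normalised to -1 to 1, where 1 is 90 degrees, then the opening, from 0 (shut) to 1 (fully open). A call has 1 to 12 rows; each row is the pose to reach, as a shift and turn from the pose commanded when the call began, along the tool's axes at that moment; what a row does not reach only later rows make up. A row lasts 1/8 s, in which the tool goes at most 62.5 mm and 10.7 degrees, less where a joint would pass 70% of its speed; a pose out of reach is approached as far as the arm can. A call with a number of a shift or a turn outside -1 to 1 is refused whole. A call with a gripper value outside its range is refused whole. The fingers move at their own pace and stop on an object; the grip force is fixed at half the most. Time passes only in rows, so rows that repeat a pose let the fingers close. It gives the time, the measured TCP pose, the force and the opening at its end, in the units of the state.
- ctrl.get_state(): the state, without advancing time (a new reading comes with each control period).
- eyes.read_camera(name): name is "side" or "top" or "wrist"; returns a dict with "image" (400x640x3 uint8, blue, green, red), "fx", "fy", "cx", "cy" (pixels), "k1" (the pictures are not rectified: a ray, as slopes to the right and down, at radius r is drawn at 1 + k1 r^2 times it, then the intrinsics apply), "camera_from_world" (4x4, takes a point from world to camera coordinates). Camera axes: x right, y up, looking along -z (the intrinsics and any distortion apply to the point x, -y, -z); pixel columns grow to the right and rows downward; lengths in m; the calibration is good to about 2 mm. A picture is of the moment at which its call begins. There is no depth.
- job.hand_in(): hands the job in, once; it reports no verdict.
The state is a dict: "time": time; "joints": joint angles; "qvel": joint speeds; "tau": joint torques, N m; "position": TCP position; "tool_rot": TCP orientation; "ft_force": force on the tool from outside, world axes, zero at the start; "wrist_torque": the same for the moment, N m; "finger_gap": finger opening in m.
Only numpy, scipy, OpenCV 4.12 (cv2) and the standard library are available. Lean on these libraries where they do the work, as an engineer would, in place of code of your own. Each camera call takes 0.05 s, during which the arm holds its last target. There are 200 camera calls.

## Working session

There is one attempt and no reset: what is moved stays moved. The work goes in short steps, Python scripts to look and compute and a tool call to move; the robot and the scene stay as the last step left them, time stands still between calls to the robot, and variables do not carry over. Pictures are saved under pics/ and viewed, about 8 in all and at most 12, crops included, and the job is handed in when it is done.

Besides the shell and the picture viewer there is one more tool, called after ">>>" as a command line: name --pt "numbers of a row" for each row, then --argument value for the rest. move_arm: Moves the arm, as the interface text tells. Scaled input: -1 to 1 covers 0.15 m each way for a shift and 90 degrees each way for a turn. Its arguments: {"type":"object","properties":{"plan":{"type":"array","items":{"type":"array","items":{"type":"number"}}}},"required":["plan"]}

```bash
mkdir -p pics; ls; cat > h.py <<'E'
import numpy as np, cv2
from rig import ctrl, eyes, job
def shot(n,save=None):
    c=eyes.read_camera(n)
    if save: cv2.imwrite('pics/'+save,c['image'])
    return c
def ray(c,u,v):
    K=np.array([[c['fx'],0,c['cx']],[0,c['fy'],c['cy']],[0,0,1]])
    d=np.array([(u-c['cx'])/c['fx'],(v-c['cy'])/c['fy']]);p=d.copy()
    for _ in range(20): p=d/(1+c['k1']*(p@p))
    M=np.array(c['camera_from_world']);R=M[:3,:3];o=-R.T@M[:3,3]
    return o,R.T@np.array([p[0],-p[1],-1])
def onz(c,u,v,z):
    o,d=ray(c,u,v);return o+d*(z-o[2])/d[2]
def proj(c,P):
    M=np.array(c['camera_from_world']);q=M[:3,:3]@np.array(P)+M[:3,3]
    p=np.array([q[0],-q[1]])/-q[2];p=p*(1+c['k1']*(p@p))
    return np.array([c['cx']+c['fx']*p[0],c['cy']+c['fy']*p[1]])
E
python3 - <<'E'
from h import *
for n in('top','side'):
    c=shot(n,n+'0.png');M=np.array(c['camera_from_world']);print(n,c['fx'],c['k1'],-M[:3,:3].T@M[:3,3])
s=ctrl.get_state();print(s,ctrl.tip_reach)
E
```

```text
pics
top 504.46401359123223 -0.08876065031378329 [0.32204539 0.00570263 1.42280787]
side 411.35256027707845 0.021520488236706298 [0.07286257 0.70475853 0.61100754]
{'time': 0.1, 'joints': array([-7.12179658e+01,  2.42801854e+01,  9.34258313e+01,  1.28994312e-03,
        6.23711340e+01, -1.08915034e+00]), 'qvel': array([-0.00504437, -0.15654022, -0.1364168 , -0.01991634,  0.02581621,
       -0.01008837]), 'tau': array([ 8.99251445e-04, -5.45612597e+01, -2.74326342e+01,  6.44329609e-02,
        1.88436412e-02, -3.74423632e-05]), 'position': array([ 0.21231674, -0.58733973,  0.23898634]), 'tool_rot': array([[-9.40462756e-01, -4.14657359e-04,  3.39896502e-01],
       [-3.39896752e-01,  1.28125277e-03, -9.40461885e-01],
       [-4.55238950e-05, -9.99999093e-01, -1.34591120e-03]]), 'ft_force': array([-0.27005239,  0.05886667,  0.19264135]), 'wrist_torque': array([-0.00043442, -0.04724796,  0.01070034]), 'finger_gap': 0.08840968746832684} 0.017
```

View pics/top0.png

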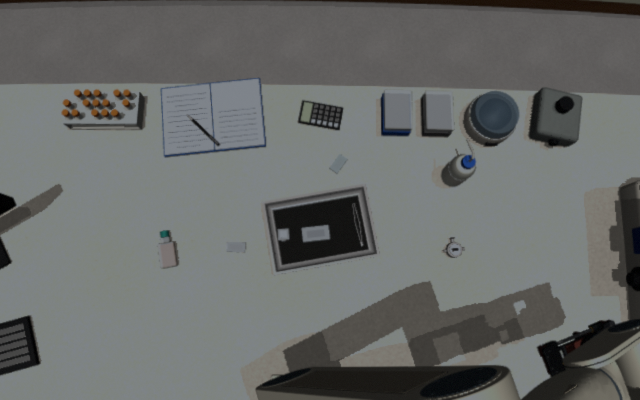

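View pics/side0.png

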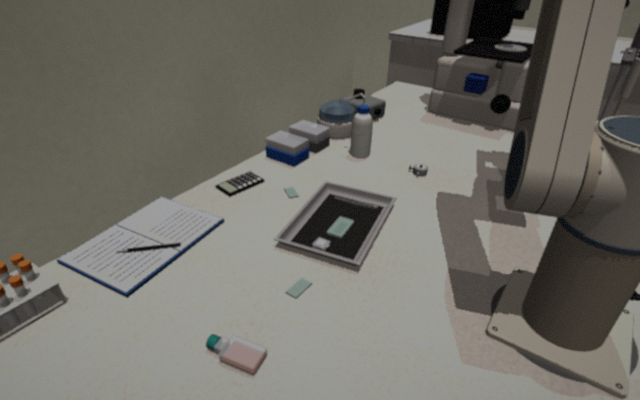

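The top view shows the tray at about (320,228), with the cell at (315,233), the cover-glass box at (283,234) and the forceps at (357,222). The side view shows the cell at (341,226) and the box at (321,243). Two smaller lookalike slides lie outside the tray.

```bash
python3 - <<'E'
from h import *
c=shot('top');im=c['image'];g=im.max(2)
sub=np.zeros_like(g);sub[180:280,255:385]=1
dark=((g<60)&(sub>0)).astype(np.uint8)
cn,_=cv2.findContours(dark,cv2.RETR_EXTERNAL,cv2.CHAIN_APPROX_NONE)
m=max(cn,key=cv2.contourArea);print('mat',cv2.contourArea(m))
def rect(cnt,z):
    P=np.array([onz(c,*p[0],z)[:2] for p in cnt],np.float32)
    return cv2.minAreaRect(P)
print(rect(cv2.convexHull(m),.004))
ins=np.zeros_like(g);cv2.drawContours(ins,[cv2.convexHull(m)],-1,1,-1);ins=cv2.erode(ins,np.ones((3,3)))
bright=((g>60)&(ins>0)).astype(np.uint8)
cn,_=cv2.findContours(bright,cv2.RETR_EXTERNAL,cv2.CHAIN_APPROX_NONE)
for k in cn:
    if cv2.contourArea(k)>15: print('obj',cv2.minAreaRect(k),rect(k,.010))
# outer tray rim
cv2.imwrite('pics/topc.png',cv2.resize(im[178:280,255:385],None,fx=6,fy=6,interpolation=cv2.INTER_CUBIC))
E
```

```text
mat 4467.0
((0.5062192678451538, -0.023990601301193237), (0.1565735936164856, 0.24654150009155273), 10.97091293334961)
obj ((283.0399475097656, 234.27999877929688), (11.879395484924316, 11.313709259033203), 81.8698959350586) ((0.4903789162635803, 0.08004187792539597), (0.033747170120477676, 0.03184650465846062), 9.195018768310547)
obj ((315.3902282714844, 233.01220703125), (14.908257484436035, 27.71831512451172), 83.6598129272461) ((0.49511826038360596, -0.011039987206459045), (0.042257796972990036, 0.07820103317499161), 7.054076194763184)
```

View pics/topc.png

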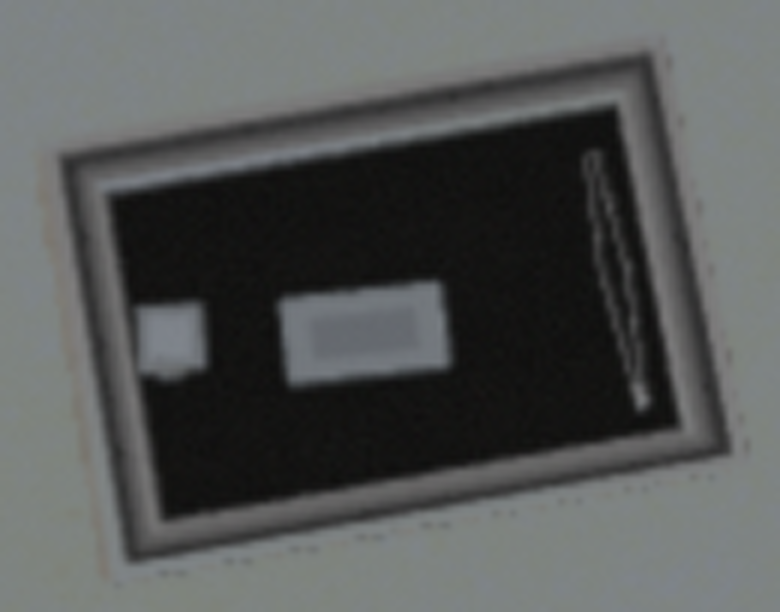

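The zoomed crop shows the tray turned about 10°, with the cell in mid-mat almost parallel to it, the box at the left end and the forceps at the right end. The space toward the far rim is clear. I'll refine the tray yaw with line fits and work out the first move.

```bash
cat >> h.py <<'E'
def delta(target,yaw=None):
    "shift/turn numbers from measured pose to world target, tool down, tool x=-tray x"
    s=ctrl.get_state();R=s['tool_rot'];d=R.T@(np.array(target)-s['position'])
    out=d/0.15
    r=np.zeros(3)
    if yaw is not None:
        a=np.radians(yaw);x=-np.array([np.cos(a),np.sin(a),0]);y=np.array([0,0,-1.]);T=np.column_stack([x,y,np.cross(x,y)])
        r=np.degrees(cv2.Rodrigues(R.T@T)[0].ravel())/90
    return np.round(out,3),np.round(r,3)
E
python3 - <<'E'
from h import *
c=shot('top');g=c['image'].max(2)
dark=np.zeros_like(g);dark[180:280,255:385]=(g<60)[180:280,255:385]
cn,_=cv2.findContours(dark,cv2.RETR_EXTERNAL,cv2.CHAIN_APPROX_NONE)
m=cv2.convexHull(max(cn,key=cv2.contourArea))
msk=np.zeros_like(g);cv2.drawContours(msk,[m],-1,1,-1)
cn,_=cv2.findContours(msk,cv2.RETR_EXTERNAL,cv2.CHAIN_APPROX_NONE)
P=np.array([onz(c,*p[0],.004)[:2] for p in cn[0]])
a=np.radians(10.5);Rm=np.array([[np.cos(a),np.sin(a)],[-np.sin(a),np.cos(a)]])
Q=(P-[.5062,-.024])@Rm.T
for nm,sel in (('far',(Q[:,0]>.07)&(abs(Q[:,1])<.105)),('near',(Q[:,0]<-.07)&(abs(Q[:,1])<.105)),('left',(Q[:,1]>.115)&(abs(Q[:,0])<.065)),('right',(Q[:,1]<-.115)&(abs(Q[:,0])<.065))):
    l=cv2.fitLine(Q[sel].astype(np.float32),cv2.DIST_HUBER,0,.01,.01).ravel();print(nm,l,np.degrees(np.arctan2(l[1],l[0])))
print(delta([.4484,-.0198,.24],10.8))
E
```

```text
far [ 8.077490e-03 -9.999674e-01  7.825249e-02 -8.526616e-04] -89.537186
near [ 5.8210324e-03 -9.9998307e-01 -7.8197546e-02  7.5665972e-04] -89.66647
left [ 9.9995762e-01  9.2065167e-03 -4.8709591e-04  1.2329523e-01] 0.527502
right [ 0.99996114  0.00881287 -0.00101776 -0.12313876] 0.5049466
(array([-2.766e+00, -2.000e-03, -3.024e+00]), array([0.001, 0.101, 0.   ]))
```

>>> move_arm --pt "-0.28 0 -0.3 0 0 0 0.45" --pt "-0.56 0 -0.6 0 0 0 0.45" --pt "-0.85 0 -0.92 0 0 0 0.45" --pt "-0.92 0 -1 0 0 0 0.45"

```text
time: 0.7
position: [0.2917, -0.3969, 0.2395]
tool_rot: [[-0.94, -0.001, 0.342], [-0.342, 0.001, -0.94], [0.0, -1.0, -0.001]]
ft_force: [0.2, -0.6, 0.4]
finger_gap: 0.0515
```

>>> move_arm --pt "-0.28 0 -0.3 0 0 0 0.45" --pt "-0.56 0 -0.6 0 0 0 0.45" --pt "-0.85 0 -0.92 0 0 0 0.45" --pt "-0.92 0 -1 0 0 0 0.45"

```text
time: 1.2
position: [0.371, -0.2099, 0.2399]
tool_rot: [[-0.939, 0.0, 0.343], [-0.343, -0.0, -0.939], [-0.0, -1.0, 0.0]]
ft_force: [-0.5, 0.2, 0.4]
finger_gap: 0.0397
```

>>> move_arm --pt "-0.28 0 -0.3 0 0.1 0 0.45" --pt "-0.56 0 -0.6 0 0.1 0 0.45" --pt "-0.85 0 -0.92 0 0.1 0 0.45" --pt "-0.92 0 -1 0 0.1 0 0.45" --pt "-0.92 0 -1 0 0.1 0 0.45" --pt "-0.92 0 -1 0 0.1 0 0.45"

```text
time: 1.95
position: [0.4488, -0.0247, 0.2396]
tool_rot: [[-0.982, -0.0, 0.188], [-0.188, -0.0, -0.982], [0.0, -1.0, 0.0]]
ft_force: [-0.2, 0.1, 0.3]
finger_gap: 0.0396
```

```bash
python3 - <<'E'
from h import *
shot('wrist','w0.png')
cell=np.array([.4951,-.0110])
s=ctrl.get_state();print(s['time'],s['position'],s['finger_gap'],s['joints'],s['tool_rot'])
a=np.radians(10.95);u=np.array([np.cos(a),np.sin(a)]);v=np.array([-u[1],u[0]]);o=np.array([.5062,-.024])
print((cell-o)@u,(cell-o)@v)
t=o-.058*u+.0147*v;print(t,delta([*t,.06],10.95))
E
```

```text
2.0 [ 0.4486421  -0.0249173   0.23960999] 0.03938098305455267 [-4.68576371e+00  9.30006066e+00  1.14770482e+02 -1.98629507e-02
  5.59434030e+01  7.45204418e+01] [[-9.82271115e-01 -2.66027570e-04  1.87465691e-01]
 [-1.87465622e-01 -2.66372308e-04 -9.82271128e-01]
 [ 3.11246871e-04 -9.99999929e-01  2.11778800e-04]]
-0.008428526083562593 0.014871783620625504
[ 0.44646369 -0.02058487] (array([ 0.008,  1.197, -0.031]), array([-0.   , -0.002,  0.   ]))
```

View pics/w0.png

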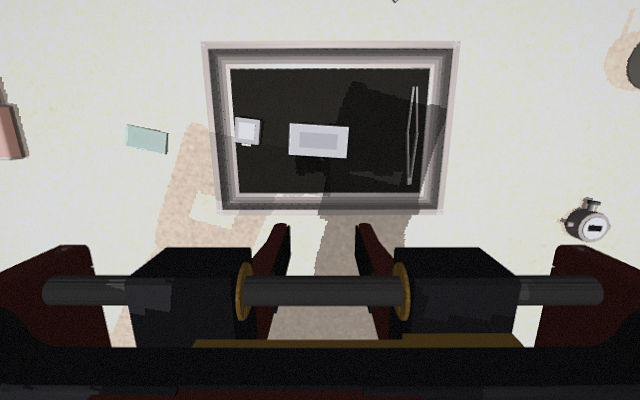

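The wrist view shows the tray square to the tool, with the cell at (319,140), the box at (247,131) and the forceps at (411,135). I'll cross-check the positions in this view.

```bash
cat >> h.py <<'E'
a=np.radians(10.95);U=np.array([np.cos(a),np.sin(a)]);V=np.array([-U[1],U[0]]);O=np.array([.5062,-.024])
def tr(p): p=np.asarray(p)[:2]-O; return np.round([p@U,p@V],4)
def world(x,y): return O+x*U+y*V
E
python3 - <<'E'
from h import *
c=shot('wrist');im=c['image'];g=im.min(2);k=np.zeros_like(g);k[100:180,265:380]=(g[100:180,265:380]>90)
cn,_=cv2.findContours(k,cv2.RETR_EXTERNAL,cv2.CHAIN_APPROX_NONE);b=max(cn,key=cv2.contourArea)
P=np.array([onz(c,*p[0],.010)[:2] for p in b],np.float32);r=cv2.minAreaRect(P);print(r,tr(r[0]),[tr(q) for q in cv2.boxPoints(r)])
for col in (260,320,380):
    print([ (v,tr(onz(c,col,v,.004))) for v in range(60,205) if (int(g[v,col])<70)!=(int(g[v+1,col])<70)])
for row in (90,180):
    print([ (q,tr(onz(c,q,row,.004))) for q in range(200,470) if (int(g[row,q])<70)!=(int(g[row,q+1])<70)])
E
```

```text
((0.4957290589809418, -0.010169077664613724), (0.04033566266298294, 0.0766080990433693), 7.27449893951416) [-0.0077  0.0156] [array([-0.0253,  0.0551]), array([-0.0302, -0.0214]), array([ 0.01 , -0.024]), array([0.0149, 0.0525])]
[(68, array([0.0804, 0.0866])), (192, array([-0.0771,  0.0954]))]
[(68, array([0.0802, 0.0122])), (124, array([0.013 , 0.0125])), (156, array([-0.0282,  0.0127])), (191, array([-0.076 ,  0.0129])), (204, array([-0.0945,  0.013 ]))]
[(68, array([ 0.0801, -0.0621])), (191, array([-0.0762, -0.0695])), (203, array([-0.0933, -0.0703]))]
[(211, array([0.055 , 0.1499])), (216, array([0.055 , 0.1436])), (231, array([0.0549, 0.1246])), (411, array([ 0.0544, -0.1025])), (413, array([ 0.0544, -0.105 ])), (415, array([ 0.0544, -0.1076])), (417, array([ 0.0544, -0.1101])), (427, array([ 0.0544, -0.1228]))]
[(219, array([-0.0602,  0.1503])), (225, array([-0.0603,  0.1421])), (238, array([-0.0603,  0.1244])), (406, array([-0.0609, -0.1042])), (411, array([-0.0609, -0.111 ])), (420, array([-0.061 , -0.1233])), (437, array([-0.061 , -0.1466])), (438, array([-0.061 , -0.1479]))]
```

>>> move_arm --pt "0.01 0.3 -0.03 0 0 0 0.45" --pt "0.01 0.6 -0.03 0 0 0 0.45" --pt "0.01 0.9 -0.03 0 0 0 0.45" --pt "0.01 1.0 -0.03 0 0 0 0.45"

```text
time: 2.55
position: [0.4449, -0.0206, 0.0878]
tool_rot: [[-0.982, -0.004, 0.187], [-0.187, 0.0, -0.982], [0.004, -1.0, -0.001]]
ft_force: [0.1, 0.6, 0.4]
finger_gap: 0.0394
```

>>> move_arm --pt "0 0.2 0 0 0 0 0.45" --pt "0 0.35 0 0 0 0 0.45" --pt "0 0.43 0 0 0 0 0.45" --pt "0 0.445 0 0 0 0 0.45" --pt "0 0.445 0 0 0 0 0.45"

```text
time: 3.18
position: [0.4471, -0.0199, 0.0236]
tool_rot: [[-0.982, 0.001, 0.188], [-0.188, -0.0, -0.982], [-0.001, -1.0, 0.0]]
ft_force: [-0.4, -0.1, -0.7]
finger_gap: 0.0397
```

```bash
python3 - <<'E'
from h import *
s=ctrl.get_state();print(s['time'],s['position'],tr(s['position']),s['ft_force'],s['finger_gap'])
E
```

```text
3.175 [ 0.44708471 -0.01987601  0.0235769 ] [-0.0573  0.0153] [-0.36566997 -0.13863305 -0.71893247] 0.039745322936359316
```

>>> move_arm --pt "-0.04 0.006 0 0 0 0 0.45" --pt "-0.09 0.006 0 0 0 0 0.45" --pt "-0.14 0.006 0 0 0 0 0.45" --pt "-0.19 0.006 0 0 0 0 0.45" --pt "-0.24 0.006 0 0 0 0 0.45" --pt "-0.29 0.006 0 0 0 0 0.45" --pt "-0.34 0.006 0 0 0 0 0.45" --pt "-0.39 0.006 0 0 0 0 0.45" --pt "-0.44 0.006 0 0 0 0 0.45" --pt "-0.49 0.006 0 0 0 0 0.45" --pt "-0.53 0.006 0 0 0 0 0.45" --pt "-0.55 0.006 0 0 0 0 0.45"

```text
time: 4.68
position: [0.5279, -0.0041, 0.022]
tool_rot: [[-0.982, 0.0, 0.189], [-0.189, 0.0, -0.982], [-0.0, -1.0, 0.0]]
ft_force: [-0.7, -1.1, -0.1]
finger_gap: 0.0394
```

```bash
python3 - <<'E'
from h import *
c=shot('wrist','w1.png')
s=ctrl.get_state();print(s['time'],s['position'],tr(s['position']),s['ft_force'],s['finger_gap'])
E
```

```text
4.725 [ 0.52819247 -0.00404506  0.02206142] [0.0254 0.0154] [0.13965406 0.69022097 0.32302852] 0.03941974304778203
```

View pics/w1.png

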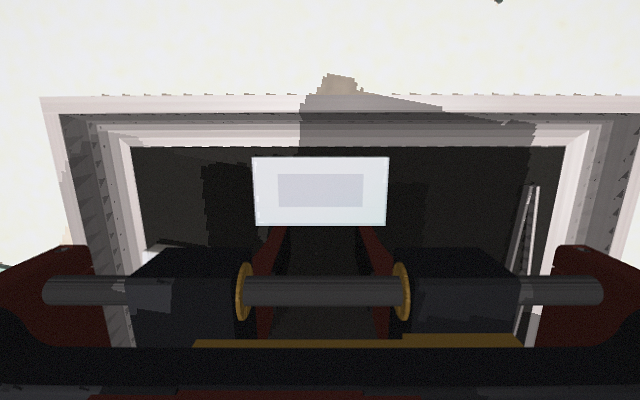

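The wrist view shows the cell square between both fingers, at (320,190), with its far edge about 5 mm from the mat's edge. I'll push it up the cove slowly.

>>> move_arm --pt "-0.03 0 0 0 0 0 0.45" --pt "-0.06 0 0 0 0 0 0.45" --pt "-0.09 0 0 0 0 0 0.45" --pt "-0.12 0 0 0 0 0 0.45" --pt "-0.14 0 0 0 0 0 0.45"

```text
time: 5.35
position: [0.5479, -0.0002, 0.0218]
tool_rot: [[-0.982, -0.001, 0.189], [-0.189, -0.0, -0.982], [0.001, -1.0, -0.0]]
ft_force: [-4.4, -0.3, -0.9]
finger_gap: 0.0391
```

>>> move_arm --pt "-0.02 0 0 0 0 0 0.45" --pt "-0.04 0 0 0 0 0 0.45" --pt "-0.06 0 0 0 0 0 0.45" --pt "-0.08 0 0 0 0 0 0.45"

```text
time: 5.85
position: [0.5605, 0.0021, 0.0222]
tool_rot: [[-0.982, 0.001, 0.189], [-0.189, 0.0, -0.982], [-0.001, -1.0, 0.0]]
ft_force: [0.7, -0.9, 0.4]
finger_gap: 0.0391
```

```bash
python3 - <<'E'
from h import *
c=shot('wrist');d=shot('side')
s=ctrl.get_state();print(s['time'],s['position'],tr(s['position']),s['ft_force'],s['finger_gap'])
cv2.imwrite('pics/w2.png',np.vstack([c['image'][60:260,120:520],cv2.resize(d['image'][170:270,270:410],(400,286),interpolation=cv2.INTER_CUBIC)]))
E
```

```text
5.95 [0.56065047 0.00212981 0.02217833] [0.0584 0.0153] [ 0.14238889 -0.2440861  -0.32801868] 0.03939190491046897
```

View pics/w2.png

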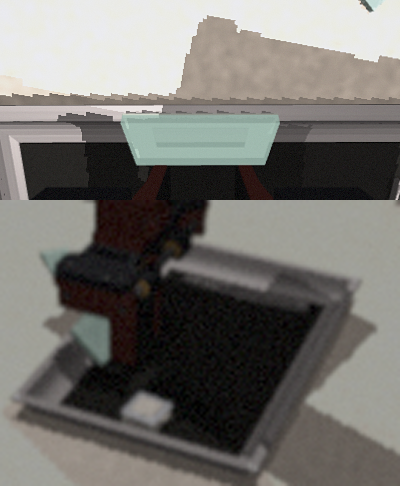

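The wrist crop shows the cell tipped up on the far side, top edge over the rim at full-image row 175 and bottom edge at row 225. The side view agrees. By geometry the lean is about 42–44°, so it needs about 8 mm more.

>>> move_arm --pt "-0.015 0 0 0 0 0 0.45" --pt "-0.03 0 0 0 0 0 0.45" --pt "-0.045 0 0 0 0 0 0.45" --pt "-0.055 0 0 0 0 0 0.45" --pt "-0.055 0 0 0 0 0 0.45" --pt "-0.055 0 0 0 0 0 0.45" --pt "-0.055 0 0 0 0 0 0.45"

```text
time: 6.82
position: [0.568, 0.0036, 0.022]
tool_rot: [[-0.982, 0.0, 0.189], [-0.189, -0.0, -0.982], [-0.0, -1.0, 0.0]]
ft_force: [0.3, 0.2, 0.8]
finger_gap: 0.0395
```

```bash
cat >> h.py <<'E'
def lean(c,save):
    "glass blob corners in the wrist view -> 3D of its long edges, taken as 76 mm long"
    im=c['image'];hsv=cv2.cvtColor(im,cv2.COLOR_BGR2HSV)
    k=((hsv[...,0]>70)&(hsv[...,0]<100)&(hsv[...,1]>25)&(hsv[...,2]>110)).astype(np.uint8);k[:80]=0;k[260:]=0;k[:,:180]=0;k[:,460:]=0
    k=cv2.morphologyEx(k,cv2.MORPH_OPEN,np.ones((3,3)))
    cn,_=cv2.findContours(k,cv2.RETR_EXTERNAL,cv2.CHAIN_APPROX_NONE);b=cv2.convexHull(max(cn,key=cv2.contourArea))[:,0]
    q=cv2.approxPolyN(b.reshape(-1,1,2),4,ensure_convex=True).reshape(-1,2).astype(float);q=q[np.argsort(q[:,1])];print(q.tolist())
    R=[]
    for p in (q[:2],q[2:]):
        p=p[np.argsort(p[:,0])];(o,d1),(_,d2)=ray(c,*p[0]),ray(c,*p[1])
        # choose height so that points at equal z are 76 mm apart
        e1,e2=d1/-d1[2],d2/-d2[2];t=.076/np.linalg.norm(e1-e2);m=o+t*(e1+e2)/2;R.append([*tr(m),round(m[2],4)])
    print('top',R[0],'bottom',R[1],'lean',np.degrees(np.arctan2(R[0][2]-R[1][2],R[0][0]-R[1][0])))
    cv2.imwrite('pics/'+save,im[60:270,150:490])
E
python3 - <<'E'
from h import *
c=shot('wrist')
s=ctrl.get_state();print(s['time'],s['position'],tr(s['position']),s['ft_force'])
lean(c,'w3.png')
E
```

```text
6.875 [0.56807629 0.00361148 0.02206165] [0.066  0.0154] [0.46265547 0.90747743 0.03874798]
[[231.0, 186.0], [407.0, 188.0], [385.0, 223.0], [256.0, 223.0]]
top [np.float64(0.1068), np.float64(0.0168), np.float64(0.0462)] bottom [np.float64(0.0771), np.float64(0.0164), np.float64(0.0078)] lean 52.28028908399371
```

View pics/w3.png

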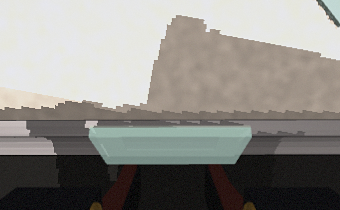

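The crop shows the cell standing against the far side, lean about 52° (0.91 rad), with no force on the fingers. I'll push 2 mm more for margin, then back off and check that it stays.

>>> move_arm --pt "-0.007 0 0 0 0 0 0.45" --pt "-0.014 0 0 0 0 0 0.45" --pt "-0.014 0 0 0 0 0 0.45" --pt "-0.014 0 0 0 0 0 0.45" --pt "-0.007 0 0 0 0 0 0.45" --pt "0.01 0 0 0 0 0 0.45" --pt "0.03 0 0 0 0 0 0.45" --pt "0.08 0 0 0 0 0 0.45" --pt "0.1 0 0 0 0 0 0.45"

```text
time: 8.0
position: [0.5524, 0.0007, 0.022]
tool_rot: [[-0.982, -0.001, 0.188], [-0.188, 0.0, -0.982], [0.001, -1.0, -0.0]]
ft_force: [-0.2, -0.0, 0.5]
finger_gap: 0.0395
```

```bash
python3 - <<'E'
from h import *
c=shot('wrist')
s=ctrl.get_state();print(s['time'],s['position'],tr(s['position']),s['ft_force'])
lean(c,'w4.png')
E
```

```text
8.05 [0.5522956  0.00067535 0.02194248] [0.0499 0.0155] [-0.1505545   0.04408037 -0.13952416]
[[410.0, 152.0], [230.0, 154.0], [255.0, 197.0], [386.0, 197.0]]
top [np.float64(0.1055), np.float64(0.0165), np.float64(0.0452)] bottom [np.float64(0.0767), np.float64(0.0165), np.float64(0.0063)] lean 53.48523693538407
```

View pics/w4.png

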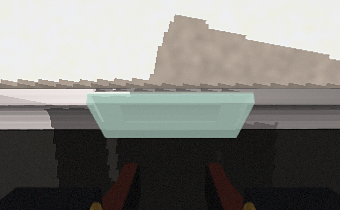

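It stands free, leaning about 53°. Next I go up and over, hook both fingertips behind the top edge (tips at 30 mm, rim at 26 mm), and pull back.

>>> move_arm --pt "0 -0.3 0 0 0 0 0.45" --pt "0 -0.53 0 0 0 0 0.45" --pt "-0.15 -0.53 0 0 0 0 0.45" --pt "-0.4 -0.53 0 0 0 0 0.45" --pt "-0.54 -0.53 0 0 0 0 0.45" --pt "-0.54 -0.53 0 0 0 0 0.45" --pt "-0.54 -0.35 0 0 0 0 0.45" --pt "-0.54 -0.2 0 0 0 0 0.45" --pt "-0.54 -0.167 0 0 0 0 0.45" --pt "-0.54 -0.167 0 0 0 0 0.45"

```text
time: 9.3
position: [0.6322, 0.016, 0.0471]
tool_rot: [[-0.982, -0.001, 0.188], [-0.188, -0.0, -0.982], [0.001, -1.0, -0.0]]
ft_force: [-0.2, 0.1, 0.9]
finger_gap: 0.0396
```

```bash
python3 - <<'E'
from h import *
d=shot('side')
s=ctrl.get_state();print(s['time'],s['position'],tr(s['position']),s['ft_force'])
cv2.imwrite('pics/s5.png',cv2.resize(d['image'][170:270,270:410],None,fx=5,fy=5,interpolation=cv2.INTER_CUBIC))
E
```

```text
9.35 [0.63284465 0.01597326 0.04768902] [0.1319 0.0152] [0.08962338 0.02352783 0.5947116 ]
```

View pics/s5.png

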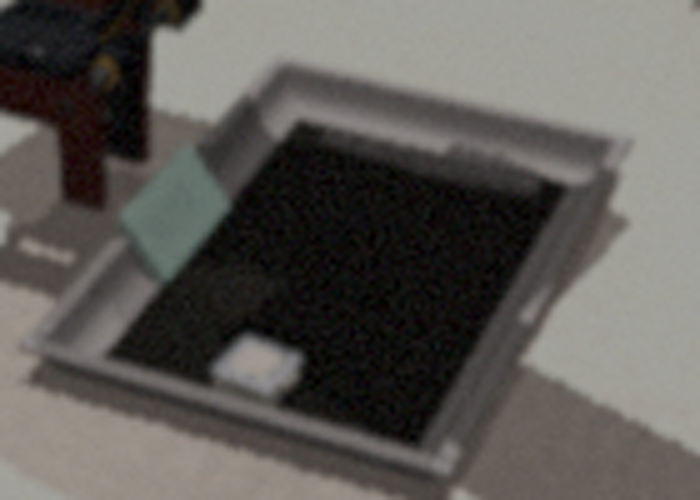

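The side view shows the cell standing at (175,215) in the crop with the fingers beyond its top edge. Box is undisturbed. I'll pull back slowly, checking the lean just past contact.

>>> move_arm --pt "0.05 0 0 0 0 0 0.45" --pt "0.09 0 0 0 0 0 0.45" --pt "0.115 0 0 0 0 0 0.45" --pt "0.135 0 0 0 0 0 0.45" --pt "0.155 0 0 0 0 0 0.45" --pt "0.175 0 0 0 0 0 0.45" --pt "0.195 0 0 0 0 0 0.45" --pt "0.195 0 0 0 0 0 0.45"

```text
time: 10.35
position: [0.6039, 0.0105, 0.047]
tool_rot: [[-0.982, -0.0, 0.189], [-0.189, 0.0, -0.982], [0.0, -1.0, -0.0]]
ft_force: [0.1, 0.1, 0.3]
finger_gap: 0.0396
```

```bash
python3 - <<'E'
from h import *
d=shot('side')
s=ctrl.get_state();print(s['time'],tr(s['position']),s['position'][2],s['ft_force'])
cv2.imwrite('pics/s6.png',cv2.resize(d['image'][180:250,270:370],None,fx=5,fy=5,interpolation=cv2.INTER_CUBIC))
E
```

```text
10.4 [0.1027 0.0153] 0.047056840208913 [ 0.76630948 -0.40606558 -0.2982091 ]
```

View pics/s6.png

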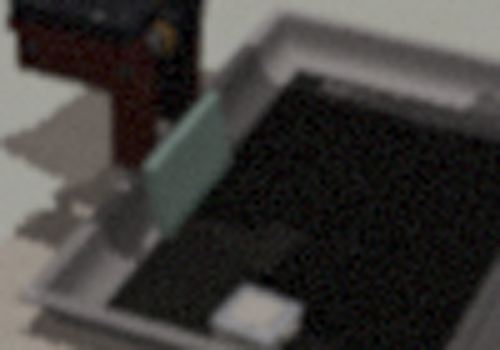

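The side crop shows the cell at (190,165) rotated up, much steeper, with its bottom edge holding. I'll continue past vertical.

>>> move_arm --pt "0.02 0 0 0 0 0 0.45" --pt "0.04 0 0 0 0 0 0.45" --pt "0.06 0 0 0 0 0 0.45" --pt "0.08 0 0 0 0 0 0.45" --pt "0.1 0 0 0 0 0 0.45" --pt "0.12 0 0 0 0 0 0.45" --pt "0.14 0 0 0 0 0 0.45" --pt "0.16 0 0 0 0 0 0.45" --pt "0.18 0 0 0 0 0 0.45" --pt "0.2 0 0 0 0 0 0.45" --pt "0.2 0 0 0 0 0 0.45" --pt "0.2 0 0 0 0 0 0.45"

```text
time: 11.9
position: [0.5748, 0.0049, 0.0471]
tool_rot: [[-0.982, 0.0, 0.189], [-0.189, 0.0, -0.982], [-0.0, -1.0, 0.0]]
ft_force: [-0.6, -0.6, -0.1]
finger_gap: 0.0394
```

```bash
python3 - <<'E'
from h import *
d=shot('side')
s=ctrl.get_state();print(s['time'],tr(s['position']),s['position'][2],s['ft_force'])
cv2.imwrite('pics/s7.png',cv2.resize(d['image'][180:250,270:370],None,fx=5,fy=5,interpolation=cv2.INTER_CUBIC))
E
```

```text
11.95 [0.0729 0.0154] 0.0471069364198923 [ 0.54880304 -0.73810037 -0.71142615]
```

View pics/s7.png

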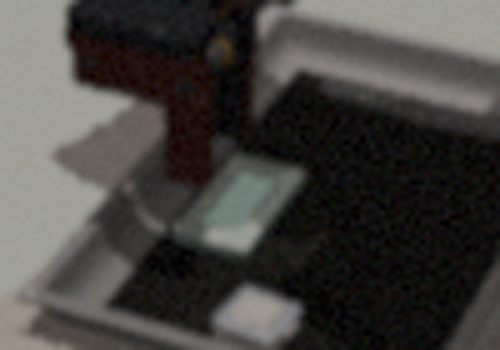

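The cell has gone over and lies on the mat at (240,200) in the crop, with the cavity visible on top. I'll retract and measure.

>>> move_arm --pt "0 -0.3 0 0 0 0 0.45" --pt "0 -0.6 0 0 0 0 0.45" --pt "0.2 -0.9 0 0 0 0 0.45" --pt "0.5 -1.0 0 0 0 0 0.45" --pt "0.8 -1.0 0 0 0 0 0.45" --pt "0.9 -1.0 0 0 0 0 0.45" --pt "0.9 -1.0 0 0 0 0 0.45"

```text
time: 12.82
position: [0.4424, -0.0207, 0.1974]
tool_rot: [[-0.982, 0.001, 0.188], [-0.188, -0.0, -0.982], [-0.001, -1.0, 0.0]]
ft_force: [0.9, 0.2, -0.2]
finger_gap: 0.0397
```

```bash
python3 - <<'E'
from h import *
c=shot('wrist');im=c['image'];d=shot('side')
print(ctrl.get_state()['position'])
k=(im.min(2)>75).astype(np.uint8)
p=proj(c,[*world(.06,.015),.01]);print(p)
u,v=p.astype(int)
cn,_=cv2.findContours(k,cv2.RETR_EXTERNAL,cv2.CHAIN_APPROX_NONE)
for b in cn:
    if cv2.contourArea(b)>300:
        P=np.array([onz(c,*q[0],.010)[:2] for q in b],np.float32);r=cv2.minAreaRect(P);print(tr(r[0]),r[1],r[2])
w=im[max(v-90,0):v+110,max(u-130,0):u+130]
w=cv2.resize(w,None,fx=2.5,fy=2.5,interpolation=cv2.INTER_CUBIC)[:330]
e=cv2.resize(d['image'][180:250,270:370],(371,260),interpolation=cv2.INTER_CUBIC)
o=np.zeros((600,max(w.shape[1],371),3),np.uint8);o[:w.shape[0],:w.shape[1]]=w;o[335:595,:371]=e
cv2.imwrite('pics/f.png',o)
E
```

```text
[ 0.4438161  -0.02053014  0.19731162]
[322.27514636  73.99215951]
[-0.254   0.0159] (0.05245104059576988, 0.15239830315113068) 10.786789894104004
[-0.2618 -0.2637] (0.06806326657533646, 0.03571461886167526) 11.064104080200195
[-0.2602  0.2946] (0.06752309948205948, 0.035964950919151306) 11.369562149047852
[-0.0247  0.0189] (0.3164241313934326, 0.837258517742157) 10.87314510345459
```

View pics/f.png

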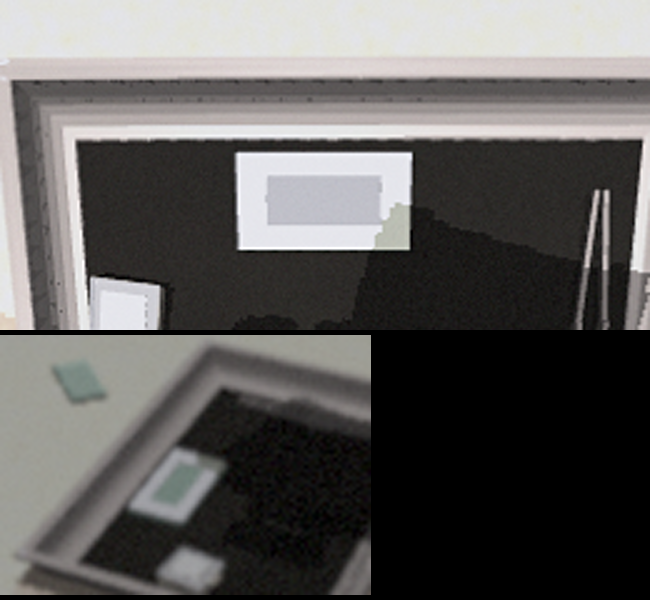

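The final view shows the cell flat on the mat, clear of the cove, cavity up. Crop corners are (236,152), (412,152), (411,250) and (237,250). I'll check its size against a level plate and check the neighbours, then hand in.

```bash
python3 - <<'E'
from h import *
c=shot('wrist')
f=lambda x,y:tr(onz(c,192+x/2.5,y/2.5,.010))
q=[f(236,152),f(412,152),f(411,250),f(237,250)];print(q,[np.linalg.norm(q[i]-q[i-1]) for i in range(4)],np.mean(q,0))
t=shot('top');g=t['image'].max(2);k=np.zeros_like(g);k[222:246,276:292]=g[222:246,276:292]>60
cn,_=cv2.findContours(k,cv2.RETR_EXTERNAL,cv2.CHAIN_APPROX_NONE);b=max(cn,key=cv2.contourArea);print('box',cv2.minAreaRect(b)[0])
s=ctrl.get_state();print(s['time'],s['position'],s['ft_force']);job.hand_in()
E
```

```text
[array([0.0749, 0.0535]), array([ 0.0748, -0.0223]), array([ 0.0347, -0.023 ]), array([0.0348, 0.0543])] [np.float64(0.04010797925600341), np.float64(0.07580006596303199), np.float64(0.040106109260310954), np.float64(0.07730006468302598)] [0.0548   0.015625]
box (279.26971435546875, 234.74765014648438)
13.025 [ 0.44363242 -0.02044103  0.19704251] [-0.50770828 -0.1871987  -0.13911521]
the job is handed in; nothing more can be done
```

The cell is turned over: it lies cavity up on the mat, and I handed the job in at 13.0 s. I pushed it with both fingertips up the far cove until it stood alone, leaning about 53° (0.93 rad). Then I hooked the tips behind its top edge and pulled it past vertical so it fell onto its back.

**Last checks:**
- **Cell:** it measures 40.1 x 76–77 mm in the wrist view, as a level plate on the mat should. Its centre is at x 0.055, y 0.016 m in the tray frame, about 5 mm clear of the cove. The cavity is visible on top.
- **Robot:** the tool is about 0.2 m up and touching nothing. Readings between moves never passed about 4.5 N; I did not see the force during each move.
- **Not measured:** I judged level from that size and the pictures only, and did not measure that the cell was at rest.
- **Disagreement:** the final top-view reading of the cover-glass box was 4 px (about 11 mm) off its first value. I put that down to the fixed crop window catching the steel side. The arm went nowhere near the box, and it looks unmoved in the pictures, but I did not re-measure it.
- **Other objects:** I did not re-measure the forceps, counter, flask or wash bottle. The arm touched none of them as far as I could see.

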